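# Tell full dye cartridges from spent ones by hand weight at the feed dock

### The arm

A 6-joint arm with a two-finger parallel gripper is mounted at the origin on a cart in front of the work surface, level with it; the furniture and walls round the work are solid. World frame = base frame: x ahead of the robot, y to its left, z up, the work surface at z = 0. Lengths are in mm, angles in rad, forces in N, time in s.
With the tool pointing down it reaches from about 275 to 1000 mm from the base axis. Payload 8.4 kg.
Tool frame: the origin (TCP) lies midway between the tips of the shut fingers; the grasp point (between the pads) lies 19 mm behind it; y points along the fingers, z is the direction in which the jaws open and shut, and the axes are right-handed (so a half turn about y gives the same grasp; the last joint's range is limited). The gripper opens to 85 mm and grips with 20 to 120 N. Pads are 22 mm wide; open, the fingers measure 114 mm over their backs; the gripper's body (76 mm by 85 mm) begins 54 mm behind the grasp point. The pads swing forward as they close: fully open they stand 13 mm farther back than shut.
Start: joints at [1.215, 0.353, 1.633, -0, 1.155, -0.002], TCP at [216.539, 586.292, 231.281] pointing down, gripper open.
Joint ranges: [-2.63, 2.63], [-0.92, 2.1], [0.06, 2.66], [-1.3, 4.44], [0, 2.69], [-3.02, 3.02]. Speed limits (rad/s): [2.22, 2.22, 2.79, 3.14, 3.14, 3.14].

### API

Orientations are given as [roll, pitch, yaw] about the fixed x, y, z axes, in that order (R = Rz(yaw) Ry(pitch) Rx(roll)).
In Python, from rig import r, imaging gives the robot as it stands. The module is installed in compiled form; this text tells all that it offers.
- The arm moves only by the tool send_rows, never from a script. Its argument "series" is a list of rows, each a list of 6 numbers: the shift along the tool's x, y, z in m, then the turn, a rotation vector about the tool's x, y, z in degrees. In form: [[dx, dy, dz, ax, ay, az], ...]. A call has 1 to 8 rows; each row shifts and turns the commanded pose from where the row before left it, along the tool's axes as they then stand; what a row does not reach is not made up. A row lasts 1/10 s, in which the tool goes at most 50 mm and 8.59 degrees, less where a joint would pass 70% of its speed; a pose out of reach is approached as far as the arm can. A call is refused whole if a number of a shift passes 0.05 or a number of a turn 8.59, either way. A call with a gripper value outside its range is refused whole. "gripper" is the opening, from 0 (shut) to 1 (fully open), set as the call begins (left out, the last holds). The fingers move at their own pace and stop on an object; "squeeze" is the grip in N (left out, the last holds). Time passes only in rows, so rows that do not move let the fingers close. It gives the time, the measured TCP pose, the force and the opening at its end, in the units of the state.
- r.sense(): the state, without advancing time (a new reading comes with each control period).
- imaging.grab_frame(name): name is "side" or "top" or "wrist"; returns a dict with "frame" (420x560x3 uint8, red, green, blue), "depth" (420x560 float32, mm along the optical axis (not along the pixel's ray), 0 where there is no reading), "intrinsics" (3x3 intrinsics, pixels), "origin" and "rotation" of the camera in the world. Camera axes: x right, y down, z forward; pixel columns grow to the right and rows downward; lengths in mm; the calibration is good to about 2 mm. A picture is of the moment at which its call begins.
- r.sign_off(): hands the job in, once; it reports no verdict.
The state is a dict: "clock": time; "qpos": joint angles; "qvel": joint speeds; "joint_efforts": joint torques, N m; "eef_pos": TCP position; "tcp_rot": TCP orientation; "contact_force": force on the tool from outside, world axes, zero at the start; "wrist_torque": the same for the moment, N m; "opening": opening from 0.0 (shut) to 1.0 (fully open).
Only numpy, scipy, OpenCV 4.12 (cv2) and the standard library are available. Lean on these libraries where they do the work, as an engineer would, in place of code of your own. Each camera call takes 0.05 s, during which the arm holds its last target.

### The job

The two dye cartridges look alike and stand loose in the feed dock: first draw one up just clear of its bay and hold it there a moment to feel its weight, and find the other one's weight too. Press a full cartridge (370 g or more) down in a bay until it is fully home on the bay floor, and stand a spent one (290 g or less) upright in the plywood returns tray; one in between may go either way, and both may be of one kind. Press and set down firmly but without ramming (some 20 N is plenty), let go, and leave the other things where they are.

Things in the scene. Friction and masses are not known exactly. Their poses are not given: they have to be found in the camera images.
- cart_a_grip (a point): Centre of the grip tab on top of the first cartridge: an upright grey ribbed tab 20 mm thick (the point's x), 40 mm wide (y), 40 mm high. The point is 114 mm above the cartridge's underside, 20 mm above its shoulder and 20 mm below the top of the tab; z is the cartridge's axis. At the start the tab is turned by up to 0.5 rad from the dock's x axis.
- cart_b_grip (a point): Centre of the grip tab on top of the second cartridge: an upright grey ribbed tab 20 mm thick (the point's x), 40 mm wide (y), 40 mm high. The point is 114 mm above the cartridge's underside, 20 mm above its shoulder and 20 mm below the top of the tab; z is the cartridge's axis. At the start the tab is turned by up to 0.5 rad from the dock's x axis.
- cart_a: The first cartridge: a sealed, opaque, off-white cylinder, 60 mm wide, 92 mm tall (134 with its tab), foot tapered at 45 degrees over the lowest 8 mm (44 mm wide underneath), catch groove 19 to 29 mm up. 130 to 565 g, whichever bay it is in. Starts loose in a bay, resting on the bay's ball catches 21 mm above its floor. Origin: centre of the underside, z along the axis.
- cart_b: The second cartridge: a sealed, opaque, off-white cylinder, 60 mm wide, 92 mm tall (134 with its tab), foot tapered at 45 degrees over the lowest 8 mm (44 mm wide underneath), catch groove 19 to 29 mm up. 130 to 565 g, whichever bay it is in. Starts loose in a bay, resting on the bay's ball catches 21 mm above its floor. Origin: centre of the underside, z along the axis.
- bay_a (a point): Centre of the floor of the dock's left bay (axes as the dock's), 8 mm above the table: a round bay 62.6 mm wide, 50 mm deep, bevelled mouth. Three sprung steel balls spaced round its wall, 24 mm above the floor, hold a cartridge up; a push of 8 to 15 N besides its weight takes it past them; 14 mm further they snap into its groove and it stops hard on the floor, its grip point 114 mm above this point.
- bay_b (a point): Centre of the floor of the dock's right bay (axes as the dock's), 8 mm above the table: a round bay 62.6 mm wide, 50 mm deep, bevelled mouth. Three sprung steel balls spaced round its wall, 24 mm above the floor, hold a cartridge up; a push of 8 to 15 N besides its weight takes it past them; 14 mm further they snap into its groove and it stops hard on the floor, its grip point 114 mm above this point.
- dock: The fixed feed dock: a grey block 92 mm deep (x, away from the robot at yaw 0), 176 mm long (y, left), 58 mm tall, with two round bays 84 mm apart along y, on a slightly wider black plinth; behind it a black manifold 34 mm tall (48 mm with its brass outlets) out to 81 mm from the centre. Origin on the table under its centre.
- tray_floor (a point): Centre of the inner floor of the fixed shallow plywood returns tray, 4 mm above the table; outside 200 mm long (x) by 112 mm wide (y) by 34 mm tall, walls 4 mm. Two cartridges stand in it one behind the other along its x, e.g. 45 mm either side of this point.
- tray: The same returns tray; origin on the table under its centre, x along its length.
- thread: Bystander: cone of thread, 60 mm wide, 82 mm tall, behind and right of the dock. Origin at the centre of its underside.
- pot_tall: Bystander: screw pot with a cream lid, 60 mm wide, 52 mm tall, behind the dock. Origin at the centre of its underside.
- pot_black_lid: Bystander: screw pot with a black lid, 54 mm wide, 44 mm tall, behind the dock. Origin at the centre of its underside.
- tape: Bystander: roll of masking tape, 100 mm wide, 25 mm tall, to the right at the front. Origin at the centre of its underside.
- clothes_peg: Bystander: wooden clothes peg, 72 mm long, 12 mm tall, lying between dock and tray near the front edge. Origin at the centre of its underside.
Things that resemble listed ones, but are neither listed nor needed, are in the scene too. What is shaped like the cart_a but orange, pink or purple is not meant.

How it is judged:
By the outcome, as a careful person would: the job done as asked, in the order asked, and still so for the second after the job is handed in, with the robot touching nothing.
It also fails if it takes over 58 s, if anything falls off the work surface, if the arm or the gripper's body presses on something with over 40 N, if the wrist force passes 120 N, or if a joint passes its speed limit or range.

## Working session

There is one attempt and no reset: what is moved stays moved. The work goes in short steps, Python scripts to look and compute and a tool call to move; the robot and the scene stay as the last step left them, time stands still between calls to the robot, and variables do not carry over. Pictures are saved under pics/ and viewed, and the job is handed in when it is done.

Besides the shell and the picture viewer there is one more tool, called after "Call:" as name([rows], argument=value, ...), one row to a line, values as JSON. send_rows: Moves the arm, as the interface text tells. Its arguments: {"type":"object","properties":{"series":{"type":"array","items":{"type":"array","items":{"type":"number"}}},"gripper":{"type":"number"},"squeeze":{"type":"number"}},"required":["series"]}

```bash
mkdir -p pics
python3 - <<'E'
from rig import r, imaging
import cv2, numpy as np
s=r.sense(); print(s)
for n in ["top","side","wrist"]:
    d=imaging.grab_frame(n); np.savez(f"{n}0.npz",**d)
    cv2.imwrite(f"pics/{n}0.png",d["frame"][:,:,::-1]); print(n,d["intrinsics"].tolist(),d["origin"],d["rotation"].tolist())
E
```

```text
{'clock': 0.0, 'qpos': array([ 1.21459714e+00,  3.53658891e-01,  1.63414928e+00, -1.08170136e-05,
        1.15519951e+00, -2.37878011e-03]), 'qvel': array([ 9.90141814e-05, -8.64635334e-05,  9.46470686e-04,  1.36719161e-03,
        7.00930756e-04,  5.51082375e-04]), 'joint_efforts': array([ 8.75070582e-04, -6.05255055e+01, -3.42059577e+01,  1.97150016e-04,
        9.34003067e-03, -3.19505011e-05]), 'eef_pos': array([216.37390556, 585.83307583, 230.54849427]), 'tcp_rot': array([-1.57221137e+00, -6.52397883e-06, -3.53816029e-01]), 'contact_force': array([ 0.19399973, -0.0108579 ,  0.57705196]), 'wrist_torque': array([ 0.00935715, -0.01013198,  0.02601471]), 'opening': 1.0028172756243674}
top [[517.6522951716913, 0.0, 280.12131181514314], [0.0, 517.6522951716913, 215.27672134371846], [0.0, 0.0, 1.0]] [ 349.35357912  148.09433878 1787.8945206 ] [-3.0095891698770254, 0.006817441524111123, -1.5432318912043421]
side [[425.83521255649913, 0.0, 278.24718515671657], [0.0, 425.83521255649913, 212.05371016556953], [0.0, 0.0, 1.0]] [ 522.08778173 1083.72626239  734.51606093] [-2.162969654214939, 0.014075388938632916, -3.1064737299506553]
wrist [[296.2710943026499, 0.0, 282.79376180326483], [0.0, 296.2710943026499, 210.58232844027384], [0.0, 0.0, 1.0]] [151.4100374  609.75005146 373.3231919 ] [2.8703771313161877, 0.0022642240459360696, 1.2178853232691011]
```

View pics/top0.png

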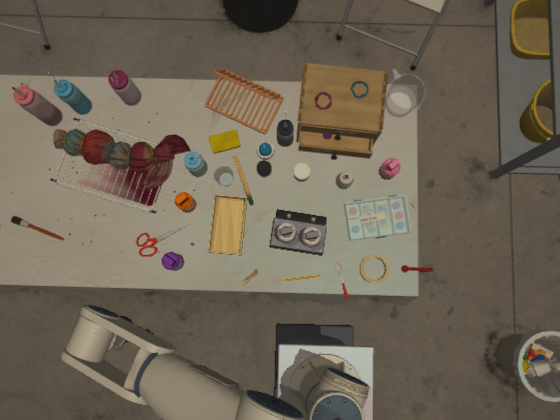

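View pics/side0.png

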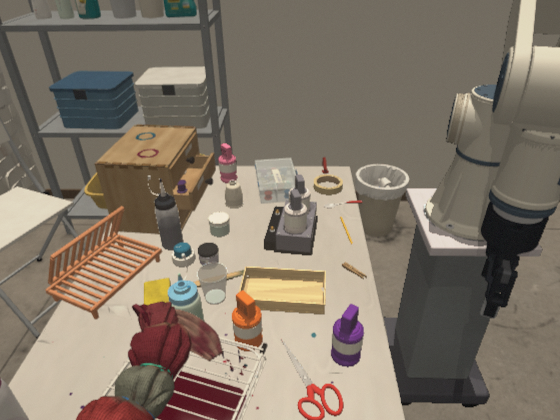

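View pics/wrist0.png

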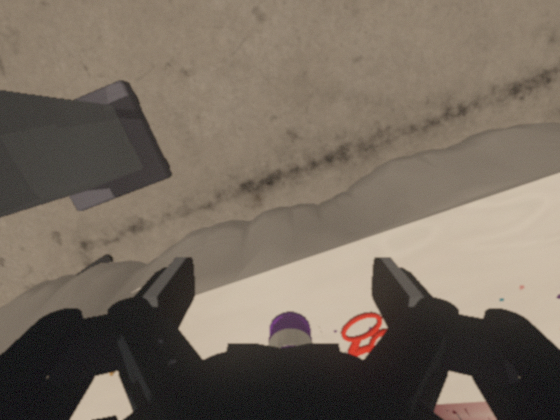

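```bash
cat > h.py <<'E'
import numpy as np, cv2
from scipy.spatial.transform import Rotation as R
def ld(f): 
    d=dict(np.load(f)); return d
def cloud(d):
    K=d["intrinsics"]; Z=d["depth"].astype(float); v,u=np.mgrid[:Z.shape[0],:Z.shape[1]]
    P=np.stack([(u-K[0,2])/K[0,0]*Z,(v-K[1,2])/K[1,1]*Z,Z],-1)
    W=P@R.from_euler("xyz",d["rotation"]).as_matrix().T+d["origin"]; W[Z<=0]=np.nan
    return W
def onplane(d,u,v,z):
    K=d["intrinsics"]; ray=R.from_euler("xyz",d["rotation"]).apply([(u-K[0,2])/K[0,0],(v-K[1,2])/K[1,1],1]); o=np.asarray(d["origin"])
    return o+ray*(z-o[2])/ray[2]
def proj(d,p):
    K=d["intrinsics"]; c=R.from_euler("xyz",d["rotation"]).inv().apply(np.asarray(p)-d["origin"]); return K[0,0]*c[0]/c[2]+K[0,2],K[1,1]*c[1]/c[2]+K[1,2]
def crop(d,f,u0,v0,u1,v1,s):
    cv2.imwrite(f,cv2.resize(d["frame"][v0:v1,u0:u1,::-1],None,fx=s,fy=s,interpolation=cv2.INTER_CUBIC))
E
python3 - <<'E'
from h import *
d=ld("top0.npz");W=cloud(d)
crop(d,"pics/t_dock.png",255,195,345,265,8)
crop(d,"pics/t_tray.png",195,180,265,290,5)
e=ld("side0.npz"); crop(e,"pics/s_dock.png",250,165,350,255,7)
for u,v in [(286,232),(312,236),(228,225),(300,225),(250,200)]: print(u,v,W[v,u].round(1))
E
```

```text
286 232 [512.4 145.1 159.8]
312 236 [502.   62.7 158.5]
228 225 [547.  346.7   3.8]
300 225 [547.4  98.5  58.9]
250 200 [636.1 273.1   8.1]
```

View pics/t_dock.png

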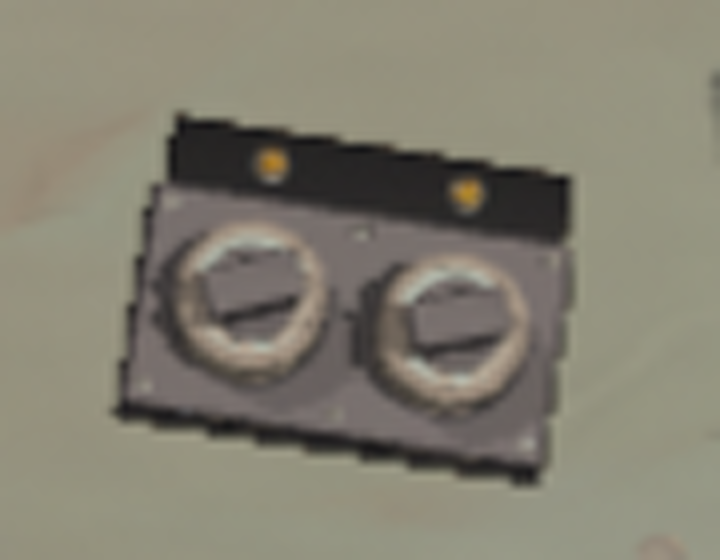

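View pics/t_tray.png

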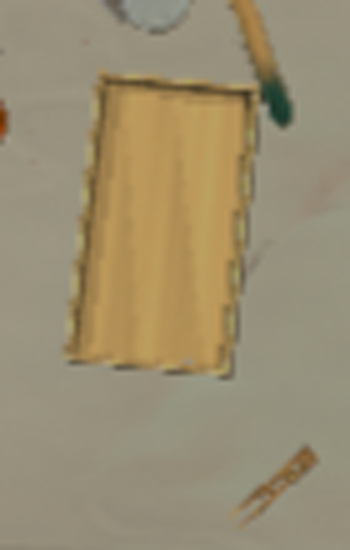

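View pics/s_dock.png

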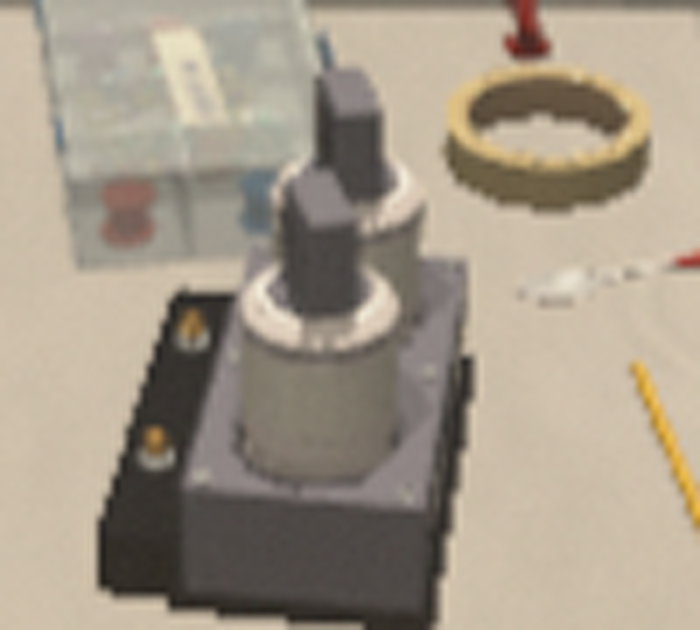

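Run:
```python
from h import *
for n in ["top","side"]:
    d=ld(n+"0.npz");W=cloud(d)
    roi=(W[...,0]>430)&(W[...,0]<620)&(W[...,1]>-20)&(W[...,1]<230)
    z=W[...,2]
    for k,(lo,hi) in {"tab":(150,175),"shoulder":(112,130),"docktop":(52,66)}.items():
        m=(roi&(z>lo)&(z<hi)).astype(np.uint8)
        c,l,st,ce=cv2.connectedComponentsWithStats(m)
        for i in range(1,c):
            if st[i,4]<15: continue
            P=W[l==i]; print(n,k,st[i].tolist(),P.mean(0).round(1),P.min(0).round(1),P.max(0).round(1),"minrect",[np.round(x,1) if not isinstance(x,tuple) else np.round(x,1).tolist() for x in cv2.minAreaRect(P[:,:2].astype(np.float32))])
d=ld("top0.npz")
# dock top corners (crop px/8 + offset) 
def q(x,y,z,s=8,o=(255,195)): return onplane(d,x/s+o[0]-.4,y/s+o[1]-.4,z)
a,b=q(270,162,56)[:2],q(467,193,56)[:2]; print("outlets",a,b,np.arctan2(*(a-b)[::-1])-np.pi/2)
for c in [(160,183),(570,242),(120,405),(540,470)]: print(q(*c,58).round(1))
for c in [(102,78),(257,92),(68,358),(230,372)]: print("tray",q(*c,34,5,(195,180)).round(1))
```

```text
top tab [280, 226, 14, 9, 86] [517.9 143.7 160.6] [505.2 123.  150.9] [531.7 164.3 169.3] minrect [[518.4, 143.4], [20.7, 40.1], np.float64(16.3)]
top tab [306, 231, 13, 8, 84] [506.8  62.1 160.7] [494.9  43.9 150.6] [518.6  81.8 168.9] minrect [[506.8, 62.0], [20.3, 39.0], np.float64(11.0)]
top shoulder [278, 223, 18, 19, 152] [516.9 144.6 119.1] [487.7 115.8 112.1] [546.5 171.3 129.8] minrect [[517.1, 143.4], [58.9, 55.2], np.float64(1.5)]
top shoulder [303, 227, 18, 19, 152] [505.2  64.1 119.6] [477.   34.2 112.3] [535.6  90.  128.3] minrect [[506.8, 61.5], [57.3, 55.1], np.float64(45.7)]
top docktop [271, 218, 56, 35, 734] [510.6 103.1  57.9] [458.   11.4  52. ] [569.1 194.3  65.9] minrect [[513.1, 103.2], [175.6, 92.3], np.float64(82.8)]
side tab [295, 175, 10, 11, 81] [507.8  70.  159.1] [495.5  48.3 150.2] [520.1  85.8 163.8] minrect [[507.8, 65.7], [18.6, 39.5], np.float64(13.9)]
side tab [291, 190, 11, 12, 97] [518.3 151.9 159.9] [504.5 129.4 150.1] [530.4 167.8 165.2] minrect [[518.7, 147.3], [19.8, 41.0], np.float64(16.3)]
side shoulder [289, 186, 8, 10, 21] [527.7  60.5 119.9] [517.1  46.6 112.8] [536.6  76.8 129.5] minrect [[527.0, 63.7], [29.3, 19.5], np.float64(69.9)]
side shoulder [299, 188, 12, 11, 77] [492.4  76.6 119.3] [477.8  46.9 112.1] [508.9  91.5 129.3] minrect [[490.3, 71.8], [44.2, 22.9], np.float64(59.2)]
side shoulder [285, 203, 22, 13, 196] [519.  158.6 119.3] [490.4 125.3 112.2] [546.  175.5 129.9] minrect [[518.0, 150.5], [55.7, 49.7], np.float64(1.2)]
side docktop [276, 200, 41, 40, 586] [510.8 138.4  57.7] [457.4  14.4  52. ] [569.2 199.6  65.7] minrect [[513.2, 105.7], [182.4, 92.0], np.float64(82.5)]
outlets [581.09210239 138.51150986] [570.13085527  55.20998428] -0.13083353301810652
[570.7 184.6  58. ]
[550.3  11.7  58. ]
[476.6 198.6  58. ]
[454.3  22.7  58. ]
tray [645.5 392.2  34. ]
tray [638.5 285.3  34. ]
tray [452.5 406.8  34. ]
tray [446.  296.6  34. ]
```

```bash
cat >> h.py <<'E'
def plan(s,target,zdir_deg,n):
    """n equal rows from measured pose to TCP target, tool z at heading zdir_deg, tool y down"""
    p=np.asarray(s["eef_pos"]); M=R.from_euler("xyz",s["tcp_rot"]).as_matrix()
    # first, target rotation: tool z=(c,s,0), y=(0,0,-1), x=y×z
    t=np.radians(zdir_deg); z=np.array([np.cos(t),np.sin(t),0]); y=np.array([0,0,-1.]); x=np.cross(y,z)
    T=np.stack([x,y,z],1); rv=R.from_matrix(M.T@T).as_rotvec()/n; S=R.from_rotvec(rv).as_matrix()
    A=np.zeros((3,3)); C=M.copy()
    for k in range(n): A+=C; C=C@S
    sh=np.linalg.solve(A,np.asarray(target)-p)
    print("n",n,"row",np.round(sh/1000,4).tolist(),np.round(np.degrees(rv),3).tolist())
def st(s): print("t",round(s["clock"],2),"p",np.round(s["eef_pos"],1),"zdir",round(np.degrees(s["tcp_rot"][2])+90,2),"rpy",np.round(s["tcp_rot"],4),"F",np.round(s["contact_force"],2),"T",np.round(s["wrist_torque"],3),"op",round(s["opening"],3))
E
python3 - <<'E'
from h import *
from rig import r
s=r.sense(); st(s); plan(s,[518.4,144.5,215],15.5,14);plan(s,[518.4,144.5,215],15.5,16)
E
```

```text
t 0.15 p [216.4 585.9 230.7] zdir 69.73 rpy [-1.5719 -0.     -0.3538] F [ 0.3  -0.6  -0.41] T [0.029 0.003 0.045] op 1.001
n 14 row [0.039, 0.0011, -0.007] [0.004, 3.873, 0.002]
n 16 row [0.0342, 0.001, -0.006] [0.004, 3.389, 0.002]
```

Possible mix-ups, by pixel in the top image:
- Orange look-alike (185,201), purple look-alike (172,260) and pink look-alike (390,168).
- Blue-capped bottle (194,160), dark bottle (285,130), cream pot (302,171) and thread cone (345,180).

The two off-white cylinders with grey tabs standing in the grey dock, at (286,231) and (312,235), are the cartridges. The dock crop confirms this.

Call:
send_rows([
  [0.034,0.001,-0.006,0,3.39,0],
  [0.034,0.001,-0.006,0,3.39,0],
  [0.034,0.001,-0.006,0,3.39,0],
  [0.034,0.001,-0.006,0,3.39,0],
  [0.034,0.001,-0.006,0,3.39,0],
  [0.034,0.001,-0.006,0,3.39,0],
  [0.034,0.001,-0.006,0,3.39,0],
  [0.034,0.001,-0.006,0,3.39,0],
], gripper=1)

```text
clock: 0.95
eef_pos: [420.3, 401.5, 223.0]
tcp_rot: [-1.571, -0.0, -0.83]
contact_force: [-0.1, 0.1, 0.3]
opening: 0.995
```

Call:
send_rows([
  [0.034,0.001,-0.006,0,3.39,0],
  [0.034,0.001,-0.006,0,3.39,0],
  [0.034,0.001,-0.006,0,3.39,0],
  [0.034,0.001,-0.006,0,3.39,0],
  [0.034,0.001,-0.006,0,3.39,0],
  [0.034,0.001,-0.006,0,3.39,0],
  [0.034,0.001,-0.006,0,3.39,0],
  [0.034,0.001,-0.006,0,3.39,0],
])

```text
clock: 1.75
eef_pos: [516.5, 145.3, 215.1]
tcp_rot: [-1.571, 0.0, -1.303]
contact_force: [0.7, 0.1, 0.9]
opening: 1.001
```

Call:
send_rows([
  [0,0,0,0,0,0],
  [0,0,0,0,0,0],
])

```text
clock: 1.95
eef_pos: [516.4, 146.1, 215.2]
tcp_rot: [-1.571, 0.0, -1.302]
contact_force: [0.3, 0.1, -0.0]
opening: 1.001
```

Run:
```python
from h import *
from rig import r, imaging
s=r.sense(); st(s); plan(s,[518.4,144.5,215],15.5,2)
for n in ["wrist","top"]:
    d=imaging.grab_frame(n); np.savez(f"{n}1.npz",**d); crop(d,f"pics/{n}1.png",0,0,560,420,1.4)
    print(n,d["origin"],d["rotation"])
d=ld("wrist1.npz");W=cloud(d);z=W[...,2]
for lo,hi in [(150,175),(112,130)]:
    m=((W[...,0]>430)&(W[...,0]<620)&(W[...,1]>-20)&(W[...,1]<230)&(z>lo)&(z<hi)).astype(np.uint8)
    c,l,stt,ce=cv2.connectedComponentsWithStats(m)
    for i in range(1,c):
        if stt[i,4]<30: continue
        P=W[l==i]; print(lo,stt[i].tolist(),P.mean(0).round(1),P.min(0).round(1),P.max(0).round(1),cv2.minAreaRect(P[:,:2].astype(np.float32)))
```

```text
t 1.95 p [516.4 146.1 215.2] zdir 15.41 rpy [-1.5710e+00  2.0000e-04 -1.3019e+00] F [ 0.32  0.05 -0.04] T [ 0.035 -0.01  -0.043] op 1.001
n 2 row [0.001, 0.0001, 0.0008] [0.007, -0.045, -0.007]
wrist [496.85213826 211.59170995 357.8806731 ] [2.87006534e+00 3.53908026e-04 2.69828407e-01]
top [ 349.35357912  148.09433878 1787.8945206 ] [-3.00958917  0.00681744 -1.54323189]
150 [273, 202, 29, 57, 1583] [517.9 146.3 161.9] [504.5 123.2 150.1] [532.6 165.1 164.6] ((518.6012573242188, 144.17852783203125), (20.097803115844727, 39.95199203491211), 15.362971305847168)
150 [232, 295, 28, 48, 1252] [506.7  67.9 161.1] [494.2  44.7 150. ] [520.7  83.5 164.7] ((507.1180725097656, 64.26028442382812), (20.491168975830078, 37.513031005859375), 12.633009910583496)
112 [252, 179, 70, 65, 2275] [516.6 150.7 119.7] [488.9 115.2 112.1] [548.3 174.7 130. ] ((518.1837768554688, 145.89173889160156), (59.094058990478516, 56.318817138671875), 15.548508644104004)
112 [219, 262, 65, 59, 1972] [507.4  71.6 119.6] [477.9  36.6 112. ] [537.5  92.6 130. ] ((507.61383056640625, 64.74240112304688), (59.36684036254883, 55.641868591308594), 1.5969821214675903)
```

View pics/wrist1.png

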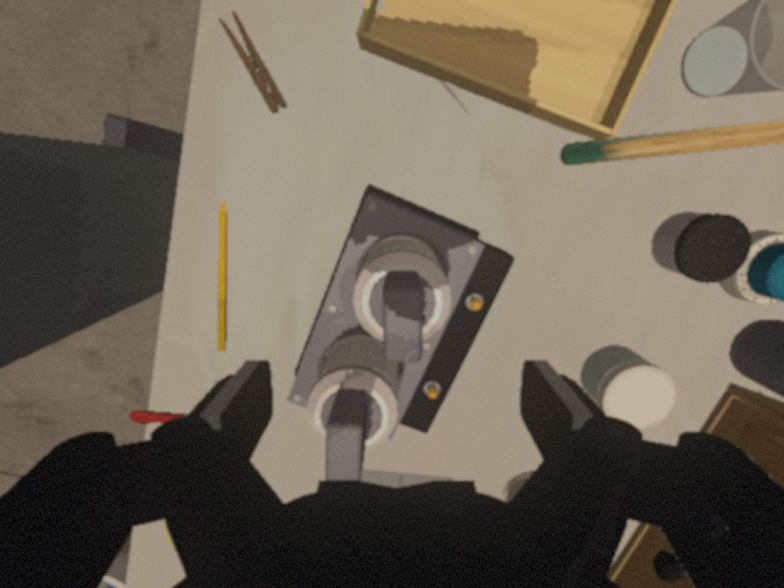

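Call:
send_rows([
  [0.001,0.005,0.001,0,0,0],
  [0.001,0.012,0.0006,0,0,0],
  [0,0.02,0,0,0,0],
  [0,0.02,0,0,0,0],
  [0,0.018,0,0,0,0],
  [0,0.012,0,0,0,0],
  [0,0,0,0,0,0],
  [0,0,0,0,0,0],
])

```text
clock: 2.85
eef_pos: [518.4, 145.4, 128.2]
tcp_rot: [-1.571, -0.0, -1.3]
contact_force: [-0.6, 1.1, 0.5]
opening: 0.999
```

Run:
```python
from h import *
from rig import r, imaging
st(r.sense())
for n in ["wrist","side"]:
    d=imaging.grab_frame(n); np.savez(f"{n}2.npz",**d)
    if n=="side": crop(d,f"pics/{n}2.png",200,100,380,260,4)
    else: crop(d,f"pics/{n}2.png",0,0,560,420,1.2)
F=[]
for i in range(3): F.append(r.sense()["contact_force"])
print(np.round(F,2))
```

```text
t 2.85 p [518.4 145.4 128.2] zdir 15.51 rpy [-1.5712 -0.     -1.3001] F [-0.59  1.05  0.52] T [-0.02   0.053 -0.009] op 0.999
[[ 0.27 -0.82 -0.04]
 [ 0.27 -0.82 -0.04]
 [ 0.27 -0.82 -0.04]]
```

View pics/side2.png

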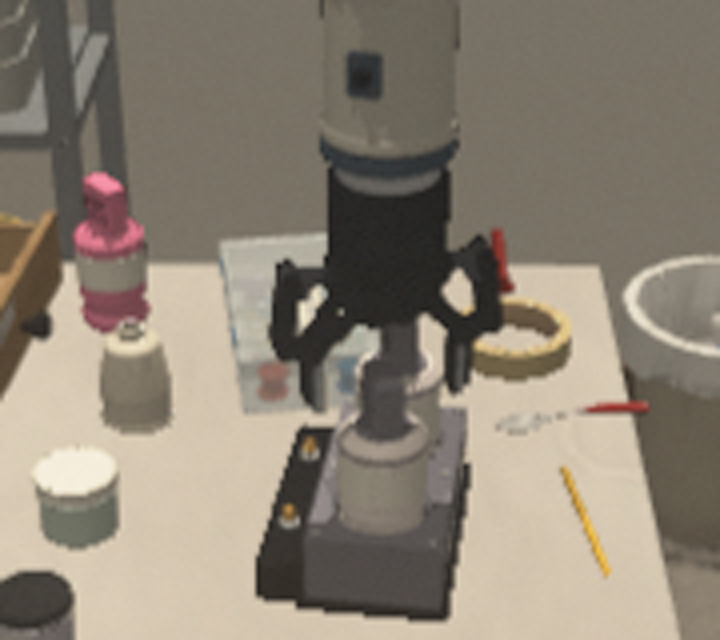

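View pics/wrist2.png

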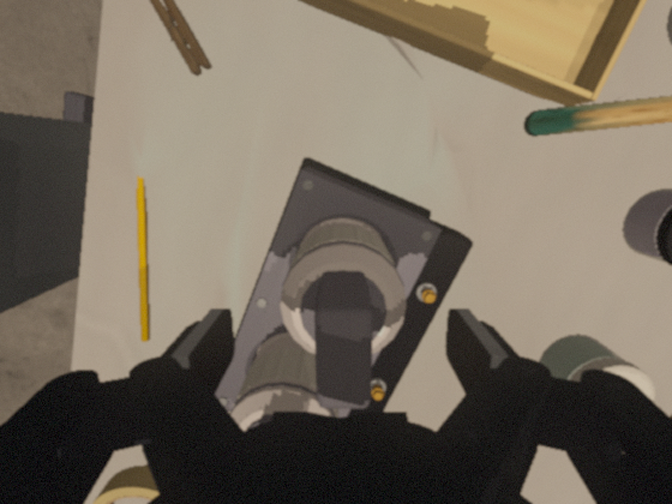

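```bash
cat >> h.py <<'E'
def weigh(n):
    from rig import r, imaging
    F=[]
    for i in range(n):
        imaging.grab_frame("top"); s=r.sense(); F.append(s["contact_force"])
    F=np.array(F); print("F mean",F.mean(0).round(3),"sem",(F.std(0)/np.sqrt(n)).round(3),"median",np.median(F,0).round(2)); st(s)
    print(F[:,2].round(2).tolist())
E
python3 - <<'E'
from h import *
weigh(16)
E
```

```text
F mean [ 0.28  -0.054  0.08 ] sem [0.111 0.135 0.146] median [ 0.09 -0.02  0.23]
t 3.75 p [518.4 145.2 128.3] zdir 15.49 rpy [-1.5708 -0.     -1.3005] F [-0.03  0.4  -0.22] T [-0.032  0.006  0.01 ] op 1.004
[0.78, 0.29, 0.07, 1.17, 0.32, 0.17, 0.34, -0.12, 0.68, -0.47, -0.48, 0.38, -0.71, -1.25, 0.33, -0.22]
```

Call:
send_rows([
  [0,0,0,0,0,0],
  [0,0,0,0,0,0],
  [0,0,0,0,0,0],
  [0,0,0,0,0,0],
  [0,0,0,0,0,0],
  [0,0,0,0,0,0],
  [0,0,0,0,0,0],
  [0,0,0,0,0,0],
], gripper=0, squeeze=60)

```text
clock: 4.55
eef_pos: [519.0, 145.3, 128.5]
tcp_rot: [-1.569, -0.0, -1.3]
contact_force: [2.4, -0.3, 1.0]
opening: 0.223
```

Run:
```python
from h import *
weigh(4)
```

```text
F mean [3.035 0.678 0.326] sem [0.168 0.308 0.121] median [2.95 0.64 0.3 ]
t 4.75 p [519.  145.3 128.5] zdir 15.49 rpy [-1.5696e+00 -1.0000e-04 -1.3004e+00] F [2.91 1.43 0.49] T [ 0.135 -0.928  0.101] op 0.228
[0.11, 0.08, 0.64, 0.49]
```

Call:
send_rows([
  [0,-0.002,0.0006,0,0,0],
  [0,-0.005,0,0,0,0],
  [0,-0.008,0,0,0,0],
  [0,-0.008,0,0,0,0],
  [0,-0.008,0,0,0,0],
  [0,-0.005,0,0,0,0],
  [0,-0.002,0,0,0,0],
  [0,0,0,0,0,0],
])

```text
clock: 5.55
eef_pos: [519.0, 145.4, 166.6]
tcp_rot: [-1.57, 0.0, -1.3]
contact_force: [1.0, -0.3, -2.9]
opening: 0.226
```

Run:
```python
from h import *
from rig import imaging
weigh(40)
d=imaging.grab_frame("side"); np.savez("side3.npz",**d); crop(d,"pics/side3.png",200,100,380,260,4)
```

```text
F mean [-0.026 -0.059 -3.059] sem [0.087 0.074 0.078] median [ 0.01  0.02 -3.14]
t 7.55 p [519.  145.4 166.3] zdir 15.49 rpy [-1.5708 -0.     -1.3005] F [ 0.82  0.3  -3.89] T [-0.01   0.053  0.03 ] op 0.228
[-3.51, -2.89, -3.65, -2.78, -3.54, -2.86, -2.59, -3.36, -3.31, -3.47, -2.31, -3.38, -3.25, -2.91, -2.65, -3.09, -2.24, -2.95, -3.44, -3.34, -2.18, -1.87, -3.14, -3.08, -2.25, -2.6, -3.27, -2.76, -2.3, -3.62, -3.45, -3.95, -2.83, -3.14, -3.17, -3.72, -3.05, -3.17, -3.4, -3.89]
```

View pics/side3.png

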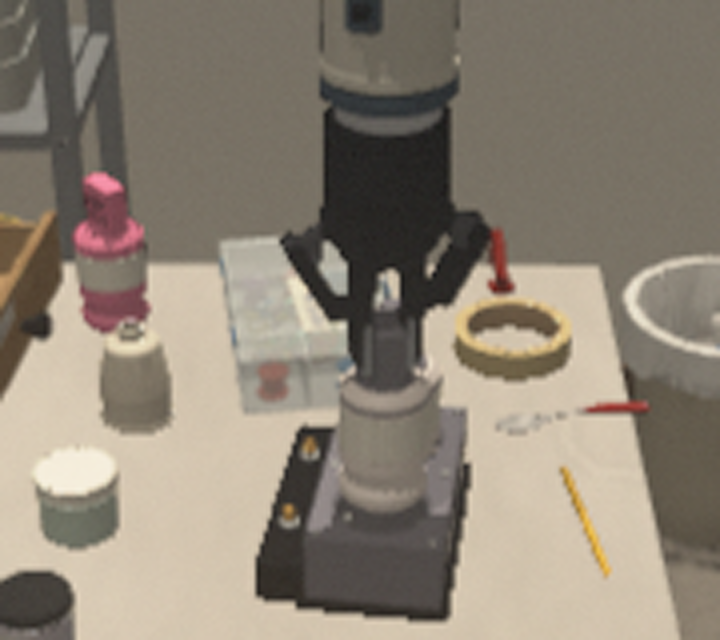

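Cartridge A weighs 3.06–3.14 N, about 312–320 g, so it is in between. It is nearer to spent, so it goes in the tray's far slot.

Call:
send_rows([
  [-0.007,-0.004,0.005,0,0,0],
  [-0.014,-0.004,0.01,0,0,0],
  [-0.02,-0.002,0.0145,0,0,0],
  [-0.022,0,0.016,0,0,0],
  [-0.022,0,0.016,0,0,0],
  [-0.022,0,0.016,0,0,0],
  [-0.022,0,0.016,0,0,0],
  [-0.02,0,0.014,0,0,0],
])

```text
clock: 8.4
eef_pos: [583.5, 320.7, 176.6]
tcp_rot: [-1.57, 0.001, -1.3]
contact_force: [0.5, -0.2, -2.6]
opening: 0.222
```

Call:
send_rows([
  [-0.014,0,0.009,0,0,0],
  [-0.007,0,0.005,0,0,0],
  [0,0.005,0,0,0,0],
  [0,0.015,0,0,0,0],
  [0,0.005,0,0,0,0],
  [0,0,0,0,0,0],
])

```text
clock: 9.0
eef_pos: [589.6, 340.2, 149.4]
tcp_rot: [-1.574, -0.001, -1.301]
contact_force: [-0.6, 0.4, -2.4]
opening: 0.225
```

Run:
```python
from h import *
from rig import r,imaging
st(r.sense())
for n in ["side","wrist"]:
    d=imaging.grab_frame(n); np.savez(n+"4.npz",**d); crop(d,f"pics/{n}4.png",0,0,560,420,1.3)
```

```text
t 9.0 p [589.6 340.2 149.4] zdir 15.44 rpy [-1.5740e+00 -1.0000e-03 -1.3014e+00] F [-0.55  0.38 -2.41] T [0.016 0.033 0.002] op 0.225
```

View pics/side4.png

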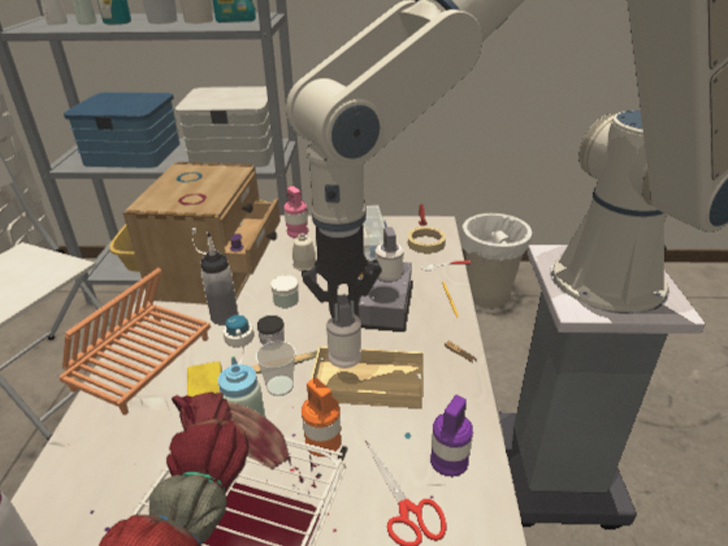

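View pics/wrist4.png

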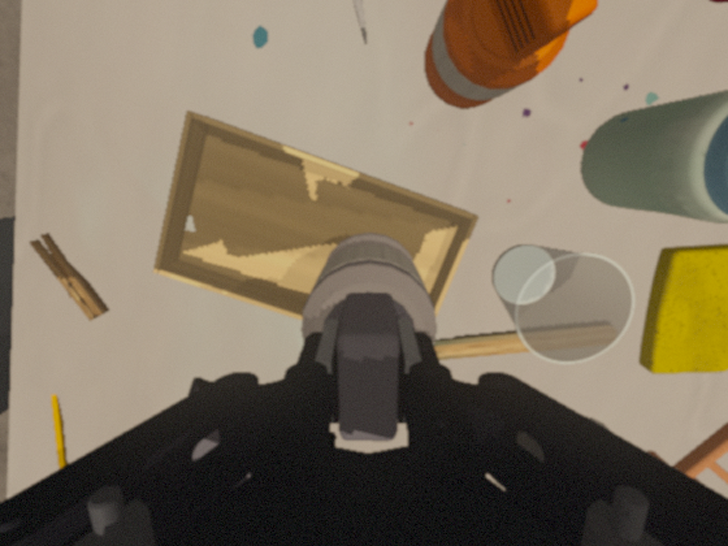

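Run:
```python
from h import *
for f in ["wrist4","top1","side3"]:
    d=ld(f+".npz");W=cloud(d);z=W[...,2]
    m=((W[...,0]>400)&(W[...,0]<680)&(W[...,1]>260)&(W[...,1]<430)&(z>18)&(z<42)).astype(np.uint8)
    P=W[m>0]; print(f,len(P),cv2.minAreaRect(P[:,:2].astype(np.float32)),P.min(0).round(),P.max(0).round())
```

```text
wrist4 4564 ((562.9853515625, 345.0869140625), (112.17765045166016, 232.31744384765625), 86.1185302734375) [444. 290.  18.] [680. 409.  42.]
top1 286 ((546.6279296875, 339.8492431640625), (129.4224090576172, 200.82801818847656), 85.3033447265625) [445. 268.  18.] [651. 408.  42.]
side3 1014 ((563.2755126953125, 346.4665222167969), (116.9482192993164, 231.25181579589844), 86.28978729248047) [446. 285.  18.] [680. 412.  38.]
```

Call:
send_rows([
  [-0.002,0.008,0,0,0,0],
  [0,0.014,0,0,0,0],
  [0,0.012,0,0,0,0],
  [0,0.006,0,0,0,0],
  [0,0.002,0,0,0,0],
  [0,0,0,0,0,0],
])

```text
clock: 9.7
eef_pos: [590.0, 343.5, 108.7]
tcp_rot: [-1.572, -0.0, -1.3]
contact_force: [-0.4, -0.3, -2.1]
opening: 0.229
```

Call:
send_rows([
  [0,0.0015,0,0,0,0],
  [0,0,0,0,0,0],
])

```text
clock: 9.9
eef_pos: [590.4, 343.7, 108.1]
tcp_rot: [-1.57, 0.0, -1.3]
contact_force: [0.9, -0.5, -3.2]
opening: 0.227
```

Call:
send_rows([
  [0,0.0015,0,0,0,0],
  [0,0,0,0,0,0],
])

```text
clock: 10.1
eef_pos: [590.2, 343.6, 106.3]
tcp_rot: [-1.571, 0.0, -1.301]
contact_force: [-0.8, 0.8, -2.8]
opening: 0.226
```

Call:
send_rows([
  [0,0.0015,0,0,0,0],
  [0,0,0,0,0,0],
])

```text
clock: 10.3
eef_pos: [590.1, 343.5, 104.6]
tcp_rot: [-1.571, -0.0, -1.301]
contact_force: [0.7, 0.3, -2.5]
opening: 0.224
```

Call:
send_rows([
  [0,0.001,0,0,0,0],
  [0,0,0,0,0,0],
])

```text
clock: 10.5
eef_pos: [590.3, 343.7, 104.2]
tcp_rot: [-1.57, 0.0, -1.3]
contact_force: [-0.4, -0.5, 1.9]
opening: 0.22
```

Call:
send_rows([
  [0,0.001,0,0,0,0],
  [0,0,0,0,0,0],
])

```text
clock: 10.7
eef_pos: [590.4, 343.9, 104.1]
tcp_rot: [-1.57, 0.0, -1.3]
contact_force: [-3.6, -1.1, 9.3]
opening: 0.223
```

Call:
send_rows([
  [0,-0.001,0,0,0,0],
  [0,0,0,0,0,0],
  [0,0,0,0,0,0],
])

```text
clock: 11.0
eef_pos: [590.3, 343.7, 104.2]
tcp_rot: [-1.57, 0.0, -1.3]
contact_force: [-1.9, -0.0, 4.0]
opening: 0.226
```

Call:
send_rows([
  [0,0,0,0,0,0],
  [0,0,0,0,0,0],
  [0,0,0,0,0,0],
  [0,0,0,0,0,0],
  [0,0,0,0,0,0],
  [0,0,0,0,0,0],
], gripper=1)

```text
clock: 11.6
eef_pos: [590.2, 343.6, 103.7]
tcp_rot: [-1.571, -0.0, -1.301]
contact_force: [0.3, 0.0, 0.7]
opening: 1.002
```

Call:
send_rows([
  [0,-0.005,0,0,0,0],
  [0,-0.015,0,0,0,0],
  [0,-0.025,0,0,0,0],
  [0,-0.025,0,0,0,0],
  [0,-0.02,0,0,0,0],
  [0,-0.01,0,0,0,0],
  [0,0,0,0,0,0],
])

```text
clock: 12.3
eef_pos: [591.1, 344.1, 206.3]
tcp_rot: [-1.567, 0.001, -1.3]
contact_force: [0.0, -0.0, 0.2]
opening: 0.998
```

Run:
```python
from h import *
from rig import r,imaging
s=r.sense(); st(s)
for n in ["side","wrist"]:
    d=imaging.grab_frame(n); np.savez(n+"5.npz",**d); crop(d,f"pics/{n}5.png",0,0,560,420,1.3)
    W=cloud(d);z=W[...,2]
    for lo,hi,k in [(118,150,"trayTab"),(148,172,"dockTab")]:
        m=(W[...,0]>440)&(W[...,0]<640)&(z>lo)&(z<hi)
        m&= (W[...,1]>290)&(W[...,1]<400) if k=="trayTab" else (W[...,1]>10)&(W[...,1]<110)
        P=W[m]
        if len(P)>10: print(n,k,len(P),cv2.minAreaRect(P[:,:2].astype(np.float32)),P.max(0))
plan(s,[507.1,62.9,205],13,10)
```

```text
t 12.3 p [591.1 344.1 206.3] zdir 15.49 rpy [-1.5672e+00  9.0000e-04 -1.3005e+00] F [ 0.02 -0.03  0.22] T [ 0.02  -0.059 -0.03 ] op 0.998
side trayTab 171 ((589.4100341796875, 345.984130859375), (20.35149574279785, 39.42467498779297), 14.433371543884277) [603.20572637 366.0670245  140.13925122]
side dockTab 85 ((507.3160400390625, 67.40445709228516), (19.46872329711914, 38.32063674926758), 12.68456745147705) [517.41126063  87.45703323 165.08669357]
wrist trayTab 1453 ((589.7573852539062, 343.8446044921875), (20.100473403930664, 39.7327880859375), 15.042689323425293) [603.74098677 364.65485187 140.19738574]
n 10 row [0.0252, 0.0001, -0.0151] [-0.02, 0.249, -0.006]
```

View pics/side5.png

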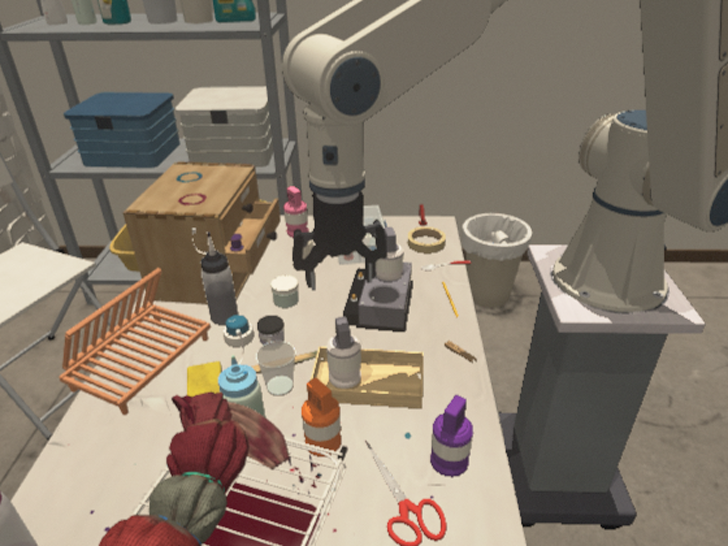

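Call:
send_rows([
  [0.012,0,-0.007,0,0.3,0],
  [0.024,0,-0.014,0,0.3,0],
  [0.032,0,-0.02,0,0.3,0],
  [0.035,0,-0.022,0,0.3,0],
  [0.035,0,-0.021,0,0.3,0],
  [0.035,0,-0.021,0,0.3,0],
  [0.034,0,-0.02,0,0.3,0],
  [0.026,0,-0.015,0,0.3,0],
])

```text
clock: 13.2
eef_pos: [509.9, 80.5, 202.7]
tcp_rot: [-1.573, -0.0, -1.343]
contact_force: [0.5, -0.5, -0.1]
opening: 1.0
```

Call:
send_rows([
  [0.014,0,-0.008,0,0,0],
  [0.005,0,-0.003,0,0,0],
  [0,0,0,0,0,0],
  [0,0,0,0,0,0],
  [0,0,0,0,0,0],
])

```text
clock: 13.7
eef_pos: [506.2, 63.1, 203.7]
tcp_rot: [-1.571, 0.0, -1.341]
contact_force: [-0.1, 0.9, -0.2]
opening: 1.004
```

Run:
```python
from h import *
from rig import r,imaging
s=r.sense(); st(s)
for n in ["wrist"]:
    d=imaging.grab_frame(n); np.savez(n+"6.npz",**d); crop(d,f"pics/{n}6.png",0,0,560,420,1.3)
    W=cloud(d);z=W[...,2]
    m=(W[...,0]>440)&(W[...,0]<600)&(z>150)&(z<175)&(W[...,1]>10)&(W[...,1]<110)
    P=W[m]; print(len(P),cv2.minAreaRect(P[:,:2].astype(np.float32)),P.max(0))
plan(s,[507.8,62.3,128],13,1)
```

```text
t 13.7 p [506.2  63.1 203.7] zdir 13.15 rpy [-1.5706e+00  2.0000e-04 -1.3413e+00] F [-0.13  0.86 -0.16] T [ 0.041 -0.05  -0.015] op 1.004
1752 ((507.3117370605469, 62.61009216308594), (19.93988609313965, 39.989601135253906), 11.965164184570312) [520.58310789  83.37582307 165.01169081]
n 1 row [0.0012, 0.0757, 0.0014] [-0.009, 0.151, -0.011]
```

View pics/wrist6.png

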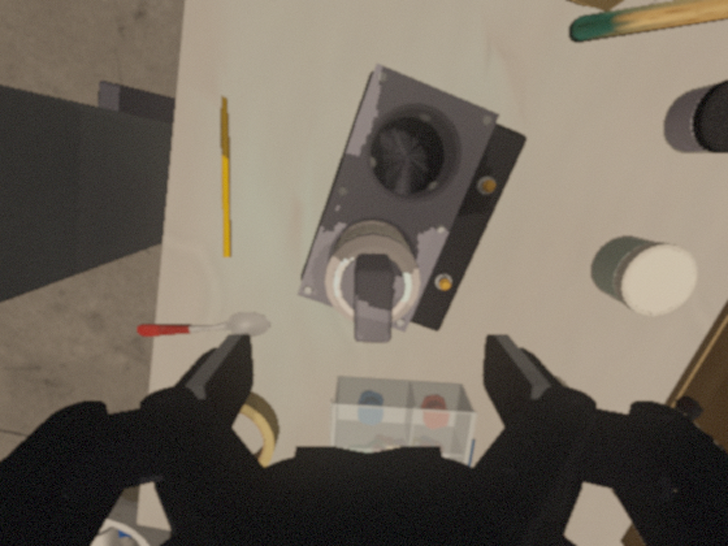

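Call:
send_rows([
  [0.001,0.006,0.0014,0,0.8,0],
  [0,0.014,0,0,0,0],
  [0,0.02,0,0,0,0],
  [0,0.018,0,0,0,0],
  [0,0.012,0,0,0,0],
  [0,0.0055,0,0,0,0],
  [0,0,0,0,0,0],
])

```text
clock: 14.45
eef_pos: [507.1, 61.6, 127.6]
tcp_rot: [-1.572, 0.0, -1.356]
contact_force: [0.3, 0.4, -0.6]
opening: 0.997
```

Call:
send_rows([
  [0,0,0,0,0,0],
  [0,0,0,0,0,0],
  [0,0,0,0,0,0],
  [0,0,0,0,0,0],
  [0,0,0,0,0,0],
  [0,0,0,0,0,0],
  [0,0,0,0,0,0],
  [0,0,0,0,0,0],
], gripper=0, squeeze=70)

```text
clock: 15.25
eef_pos: [508.3, 61.6, 128.7]
tcp_rot: [-1.569, -0.0, -1.356]
contact_force: [2.4, 0.6, 3.8]
opening: 0.224
```

Run:
```python
from h import *
weigh(4)
```

```text
F mean [3.319 0.637 3.515] sem [0.301 0.126 0.285] median [3.14 0.66 3.57]
t 15.45 p [508.2  61.6 128.7] zdir 12.29 rpy [-1.5692e+00 -2.0000e-04 -1.3563e+00] F [3.36 0.94 4.16] T [ 0.167 -0.991  0.086] op 0.225
[2.75, 3.19, 3.96, 4.16]
```

Call:
send_rows([
  [0,-0.002,0.0007,0,0,0],
  [0,-0.005,0,0,0,0],
  [0,-0.008,0,0,0,0],
  [0,-0.008,0,0,0,0],
  [0,-0.008,0,0,0,0],
  [0,-0.005,0,0,0,0],
  [0,-0.002,0,0,0,0],
  [0,0,0,0,0,0],
])

```text
clock: 16.25
eef_pos: [508.0, 61.7, 166.6]
tcp_rot: [-1.571, 0.0, -1.356]
contact_force: [0.1, -0.4, -2.5]
opening: 0.22
```

Run:
```python
from h import *
weigh(40)
```

```text
F mean [-2.00e-03 -0.00e+00 -2.72e+00] sem [0.071 0.064 0.072] median [-0.01  0.02 -2.7 ]
t 18.25 p [508.1  61.7 166.3] zdir 12.29 rpy [-1.5708  0.     -1.3564] F [ 0.1   0.03 -2.78] T [0.015 0.01  0.014] op 0.223
[-3.31, -2.72, -3.53, -2.8, -2.86, -3.03, -3.12, -2.89, -3.14, -2.14, -3.39, -2.54, -3.66, -1.73, -2.18, -3.45, -2.0, -2.38, -3.18, -2.32, -2.24, -1.94, -2.38, -2.27, -3.11, -3.1, -2.39, -2.21, -2.94, -2.54, -2.63, -2.67, -2.63, -2.56, -3.05, -2.74, -2.68, -2.99, -2.59, -2.78]
```

Call:
send_rows([
  [-0.007,-0.004,0.001,0,0,0],
  [-0.016,-0.004,0.003,0,0,0],
  [-0.026,-0.002,0.0045,0,0,0],
  [-0.031,0,0.0055,0,0,0],
  [-0.031,0,0.0055,0,0,0],
  [-0.031,0,0.0055,0,0,0],
  [-0.031,0,0.0055,0,0,0],
  [-0.031,0,0.0055,0,0,0],
])

```text
clock: 19.05
eef_pos: [499.5, 270.5, 176.6]
tcp_rot: [-1.571, 0.0, -1.356]
contact_force: [-0.2, 0.2, -2.7]
opening: 0.226
```

Call:
send_rows([
  [-0.03,0,0.005,0,0,0],
  [-0.026,0,0.0045,0,0,0],
  [-0.016,0,0.003,0,0,0],
  [-0.007,0,0.001,0,0,0],
  [0,0.005,0,0,0,0],
  [0,0.015,0,0,0,0],
  [0,0.005,0,0,0,0],
  [0,0,0,0,0,0],
])

```text
clock: 19.85
eef_pos: [495.5, 347.2, 149.6]
tcp_rot: [-1.574, -0.001, -1.357]
contact_force: [0.5, 0.2, -2.3]
opening: 0.225
```

Run:
```python
from h import *
from rig import r,imaging
s=r.sense(); st(s)
for n in ["side","wrist"]:
    d=imaging.grab_frame(n); np.savez(n+"7.npz",**d); crop(d,f"pics/{n}7.png",0,0,560,420,1.3)
plan(s,[496,349,106],12.3,1)
```

```text
t 19.85 p [495.5 347.2 149.6] zdir 12.23 rpy [-1.5737e+00 -1.4000e-03 -1.3573e+00] F [ 0.48  0.2  -2.3 ] T [ 0.017 -0.011  0.003] op 0.225
n 1 row [-0.0017, 0.0436, 0.001] [0.165, -0.069, 0.078]
```

View pics/wrist7.png

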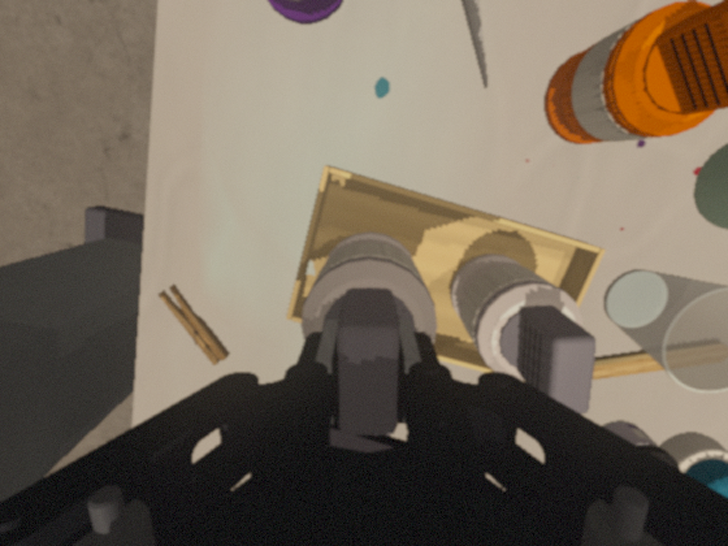

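View pics/side7.png

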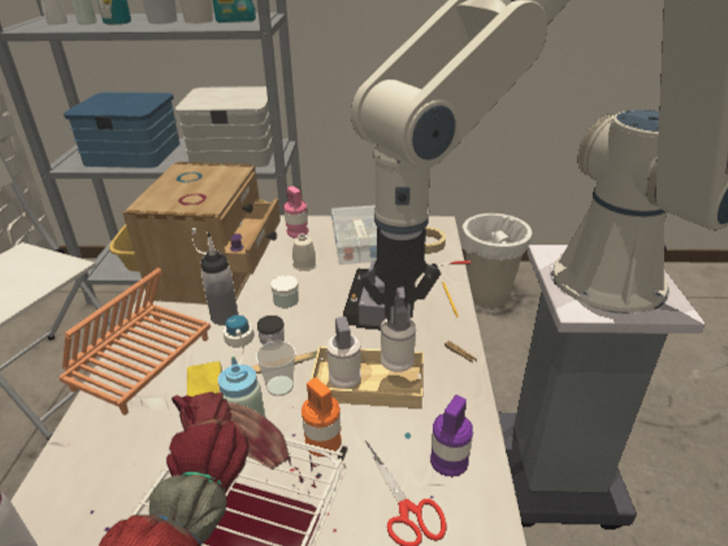

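Call:
send_rows([
  [0,0.008,0,0,0,0],
  [0,0.014,0,0,0,0],
  [0,0.012,0,0,0,0],
  [0,0.006,0,0,0,0],
  [0,0.002,0,0,0,0],
  [0,0,0,0,0,0],
])

```text
clock: 20.55
eef_pos: [496.1, 348.6, 108.8]
tcp_rot: [-1.572, -0.0, -1.356]
contact_force: [-0.7, 0.0, -2.3]
opening: 0.228
```

Call:
send_rows([
  [0,0.0015,0,0,0,0],
  [0,0.0015,0,0,0,0],
  [0,0,0,0,0,0],
])

```text
clock: 20.85
eef_pos: [496.3, 348.8, 106.4]
tcp_rot: [-1.571, 0.0, -1.356]
contact_force: [-0.5, -0.1, -2.5]
opening: 0.224
```

Call:
send_rows([
  [0,0.001,0,0,0,0],
  [0,0,0,0,0,0],
])

```text
clock: 21.05
eef_pos: [496.2, 348.7, 105.3]
tcp_rot: [-1.571, 0.0, -1.356]
contact_force: [-0.1, 0.2, -1.8]
opening: 0.227
```

Call:
send_rows([
  [0,0.001,0,0,0,0],
  [0,0,0,0,0,0],
])

```text
clock: 21.25
eef_pos: [496.4, 348.8, 104.6]
tcp_rot: [-1.57, 0.0, -1.356]
contact_force: [0.1, 0.1, 0.8]
opening: 0.218
```

Contact begins at about 104.4. I'll press slightly, then release.

Call:
send_rows([
  [0,0.0005,0,0,0,0],
  [0,0,0,0,0,0],
  [0,0,0,0,0,0],
])

```text
clock: 21.55
eef_pos: [496.5, 348.9, 104.5]
tcp_rot: [-1.57, 0.0, -1.356]
contact_force: [-1.5, -1.6, 5.5]
opening: 0.224
```

Call:
send_rows([
  [0,0,0,0,0,0],
  [0,0,0,0,0,0],
  [0,0,0,0,0,0],
  [0,0,0,0,0,0],
  [0,0,0,0,0,0],
  [0,0,0,0,0,0],
], gripper=1)

```text
clock: 22.15
eef_pos: [496.2, 348.7, 103.7]
tcp_rot: [-1.571, -0.0, -1.356]
contact_force: [0.2, -0.3, -0.2]
opening: 1.0
```

Call:
send_rows([
  [0,-0.005,0,0,0,0],
  [0,-0.015,0,0,0,0],
  [0,-0.025,0,0,0,0],
  [0,-0.025,0,0,0,0],
  [0,-0.02,0,0,0,0],
  [0,-0.01,0,0,0,0],
  [0,0,0,0,0,0],
  [0,0,0,0,0,0],
])

```text
clock: 22.95
eef_pos: [495.9, 348.5, 203.5]
tcp_rot: [-1.571, -0.0, -1.356]
contact_force: [-0.1, 0.3, -0.6]
opening: 1.0
```

Run:
```python
from h import *
from rig import r,imaging
weigh(40)
for n in ["side","wrist","top"]:
    d=imaging.grab_frame(n); np.savez(n+"8.npz",**d); crop(d,f"pics/{n}8.png",0,0,560,420,1.3)
    W=cloud(d);z=W[...,2]
    for x0,x1 in [(440,545),(545,640)]:
        m=(W[...,0]>x0)&(W[...,0]<x1)&(z>120)&(z<150)&(W[...,1]>290)&(W[...,1]<400)
        P=W[m]
        if len(P)>10: print(n,len(P),cv2.minAreaRect(P[:,:2].astype(np.float32)),P.max(0))
```

```text
F mean [-0.04   0.031  0.009] sem [0.073 0.076 0.071] median [ 0.    0.03 -0.04]
t 24.95 p [496.2 348.7 203.8] zdir 12.29 rpy [-1.5708 -0.     -1.3563] F [-0.9  -0.2   0.64] T [-0.05  -0.005 -0.023] op 0.999
[-0.02, 0.46, -0.12, -0.33, -0.26, -0.43, -0.34, 0.33, -0.76, -0.63, -0.54, 0.46, -0.12, 0.74, 0.13, -0.25, -0.46, -0.3, 0.21, 0.36, 0.81, -0.12, 0.4, -0.12, -0.05, -0.68, 0.25, 0.18, 0.7, -0.02, 0.37, -0.2, 0.84, 0.54, 0.08, 0.17, -0.35, -1.04, -0.19, 0.64]
side 171 ((496.4112243652344, 351.8011169433594), (20.229534149169922, 41.06004333496094), 8.92232608795166) [508.0916303  372.4236304  140.56713363]
side 166 ((589.7410278320312, 344.9651794433594), (20.60487937927246, 42.71098709106445), 15.883790969848633) [603.06566968 366.99923073 140.38923278]
wrist 1441 ((495.822021484375, 349.2294921875), (20.678380966186523, 39.76584243774414), 11.633686065673828) [508.94992345 369.9400825  140.70941739]
wrist 1318 ((588.4765625, 345.5680236816406), (20.114145278930664, 36.86284637451172), 15.254768371582031) [602.27533818 364.76043104 140.82415712]
top 21 ((494.67767333984375, 332.91204833984375), (11.527097702026367, 23.06012725830078), 61.55686950683594) [507.00508893 343.47150862 142.39768228]
top 34 ((592.6843872070312, 332.0799865722656), (20.206363677978516, 17.17380142211914), 15.506479263305664) [601.66991882 341.51529979 141.22351874]
```

View pics/side8.png

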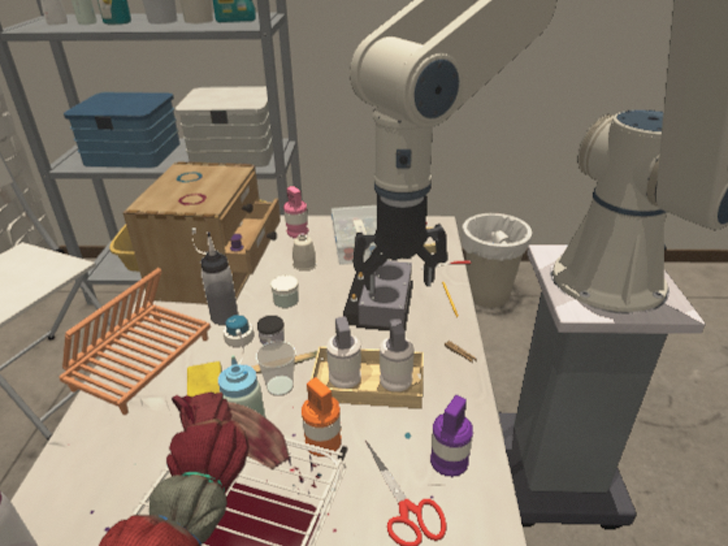

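View pics/wrist8.png

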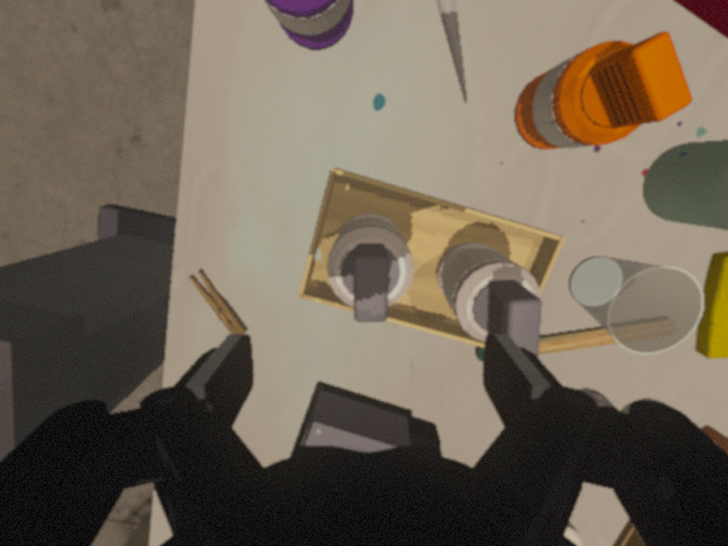

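Run:
```python
from rig import r
print(r.sign_off())
```

```text
the job is handed in; nothing more can be done
None
```

Both dye cartridges now stand upright in the plywood returns tray, and both bays are empty because neither cartridge was full. I handed the job in at about 25 s of the 58 s allowed.

| Cartridge | Start bay | Measured weight | Verdict | Placed at (x, y, mm) |
|---|---|---|---|---|
| First | left | 3.07 N, about 313 g (±8 g) | in between, so either place is allowed | (590, 344) |
| Second | right | 2.73 N, about 278 g (±8 g) | spent | (496, 349) |

I drew each cartridge about 38 mm up, roughly 9 mm clear of its bay, and averaged 40 force readings over 2 s. I set both down with at most about 12 N and let go.

**Last checks:**
- **Force zero:** with the gripper empty in the air it read 0.01 ± 0.07 N, so the weights hold. The earlier 16-sample check gave 0.08 ± 0.15 N, which agrees and changes neither verdict.
- **Position:** the side and wrist cameras show both cartridges upright inside the tray, with the tab tops near the expected 138 mm. The side camera reads y up to 3 mm higher than the wrist camera, which is minor against the tray's clearance.
- **Top camera:** its last fit of the tab positions was partly blocked by the arm, so I did not use it.
- **Other things:** nothing else looks moved in the pictures, and the open gripper was about 65 mm above the tabs at hand-in.

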